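Slip a fretted neck behind the bench dog into the dressing bay

TASK

Get the fretted guitar neck into the dressing bay, ready for filing, by pushing it along the worktop only: slip its nut end (the end with the white nut) in behind the brass bench dog, then swing the other end in until the neck lies flat along the back fence between the two end cleats, touching the fence along its length. Do not lift the neck or take it between the fingers, leave the loose tools where they lie, and finish with the hand clear.

Things in the scene. Friction and masses are not known exactly. Their poses are not given: they have to be found in the camera images.
- neck: the work: loose straight square-backed fretted neck, red-brown with a black fretted top, 340 mm long, 50 wide, 28 high (frets 1 mm more), about 0.33 kg. Origin under its centre; y along its length, nut end at -y, x across it. Home in the bay its axes are parallel to those of bay. It slides on the worktop with a friction of a few newtons.
- nut_end (a point): centre of the neck's nut-end face (white bone nut on top), 170 mm along -y from the neck's centre, 14 mm up
- heel_end (a point): centre of the neck's other end face, 170 mm along +y from the neck's centre, 14 mm up
- bay: fixed bay of dark walnut battens 18 mm high. Origin on the worktop at the back fence's face (x = 0), midway between the end cleats; x points square into the fence (26 mm thick), y along it. The neck goes on the -x side; 356 mm clear between the cleats, which run from the fence towards -x. Seated, the neck's centre is at x = -25 mm, y within 8 mm of 0. Its place and angle change each time.
- nut_cleat (a point): top inner corner, at the open end, of the cleat at the nut end: 72 mm long, 25 thick; in the bay's frame x = -72, y = -178 mm (its inner face lies at that y)
- heel_cleat (a point): top inner corner, at the open end, of the cleat at the heel end: 40 mm long, 25 thick; in the bay's frame x = -40, y = +178 mm (its inner face lies at that y)
- dog (a point): centre of the top of the brass bench dog, a fixed upright round post 20 mm in diameter, 24 mm high, in front of the bay: x = -82, y = -136 mm in the bay's frame, 72 mm clear of the fence. The gap from dog to heel cleat (304 mm) is shorter than the neck, so the nut end goes in first, at an angle.
- fret_file: loose steel fret file with a turned wooden handle, 255 x 22 x 22 mm, lying along its x axis; origin under its middle
- fret_rocker: loose brass fret-rocker plate with a red handle, 160 x 46 x 16 mm, lying flat along its x axis; origin under its middle
- sanding_block: loose black ebony sanding block, 120 x 42 x 29 mm; origin under its centre
- nut_blank: loose white bone nut blank, 52 x 10 x 12 mm; origin under its centre
- wedge: loose pale maple wedge, 140 x 22 x 16 mm; origin under its middle
- fret_tin: loose shallow aluminium tin of cut frets, diameter 68 mm, 28 mm high; origin under its centre
- fret_hammer: loose small brass-headed fret hammer, 218 x 60 x 25 mm, handle along its -x; origin under it

How it is judged:
By the outcome, as a careful person would: the job done as asked, in the order asked, and still so for the second after the job is handed in, with the robot touching nothing.
It also fails if it takes over 72 s, if anything falls off the work surface, if the arm or the gripper's body presses on something with over 40 N, if the wrist force passes 120 N, or if a joint passes its speed limit or range.

ROBOT

A 6-joint arm with a two-finger parallel gripper is mounted at the origin on the work surface. World frame = base frame: x ahead of the robot, y to its left, z up, the work surface at z = 0. Lengths are in m, angles in rad, forces in N, time in s.
With the tool pointing down it reaches from about 0.35 to 0.775 m from the base axis. Payload 7.3 kg.
Tool frame: the origin (TCP) lies between the finger pads; the fingertips stand 17 mm ahead of it and the grasp point (between the pads) lies 2 mm behind it; z points along the fingers, y is the line along which they close (so a half turn about z gives the same grasp; the last joint's range is limited). The gripper opens to 92 mm and grips with 3 to 60 N. Pads are 19 mm wide; open, the fingers measure 130 mm over their backs; the gripper's body (75 mm by 190 mm) begins 47 mm behind the grasp point.
Start: joints at [-1.355, 0.342, 1.524, -0, 1.275, -0.146], TCP at [0.186, -0.491, 0.244] pointing down, gripper open.
Joint ranges: [-2.53, 2.53], [-0.77, 2.02], [0.04, 2.7], [-1, 4.14], [0.28, 2.66], [-3.11, 3.11]. Speed limits (rad/s): [2.57, 2.57, 3.14, 3.14, 3.14, 3.14].

INTERFACE

Orientations are given as a unit quaternion [x, y, z, w].
In Python, from station import ctrl gives the robot as it stands.
- The arm moves only by the tool jog_arm, never from a script. Its argument "steps" is a list of rows, each a list of 7 numbers: the shift along the tool's x, y, z normalised to -1 to 1, where 1 is 0.2 m, then the turn, a rotation vector about the tool's x, y, z normalised to -1 to 1, where 1 is pi rad, then the closure, from 0 (fully open) to 1 (shut). A call has exactly 5 rows; each row is the pose to reach, as a shift and turn from the pose commanded when the call began, along the tool's axes at that moment, turning the shorter way round; what a row does not reach only later rows make up. A row lasts 1/8 s, in which the tool goes at most 62.5 mm and 10.7 degrees, less where a joint would pass 70% of its speed; a pose out of reach is approached as far as the arm can. A call with a number of a shift or a turn outside -1 to 1 is refused whole. A call with a gripper value outside its range is refused whole. The fingers move at their own pace and stop on an object; "grip_force" is the grip in N (left out, the last holds). Time passes only in rows, so rows that repeat a pose let the fingers close, or fill a call up. It gives the time, the measured TCP pose, the force, the opening and the grip force at its end, in the units of the state.
- ctrl.sense(): the state, without advancing time (a new reading comes with each control period).
- ctrl.get_image(name): name is "side" or "top"; returns a dict with "image" (384x512x3 uint8, red, green, blue), "K" (3x3 intrinsics, pixels), "world_from_camera" (4x4, takes a point from camera to world coordinates). Camera axes: x right, y down, z forward; pixel columns grow to the right and rows downward; lengths in m; the calibration is good to about 2 mm. A picture is of the moment at which its call begins. There is no depth.
- ctrl.finish_job(): hands the job in; it is judged then, once.
Trained networks look in a picture, given as the dict that the camera call returned (one of the last four; its "shot" number tells which), for a name from the list of things; names that differ only in an ending like _2 or _b are one class to them, and where a whole thing is asked for, a point or a joint stands for the part that bears it (a point fixed in the world has none). Each returns a list of dicts, best first, with "conf" (0 to 1); they miss things now and then, are a little off and sometimes report something else, mostly with a low value. They report only what shows in the picture. A call takes as long as a camera call.
- ctrl.recognise(target, picture): "at" ([x, y, z] in m, in world coordinates, good to about 4 mm: the middle of the surface that is visible of it).
- ctrl.outline_of(target, picture): "mask" (384x512 bool, what is visible of it).
- ctrl.landmark_of(target, picture): "at" ([x, y, z] in m, in world coordinates, good to about 4 mm: a listed point, or the origin of a listed thing).
The state is a dict: "time": time; "joints": joint angles; "qd": joint speeds; "tau": joint torques, N m; "eef_pos": TCP position; "ee_rot": TCP orientation; "wrist_force": force on the tool from outside, world axes, zero at the start; "wrist_torque": the same for the moment, N m; "opening": finger opening in m; "grasp_force": force on a finger pad.
Only numpy, scipy, OpenCV 4.12 (cv2) and the standard library are available. Lean on these libraries where they do the work, as an engineer would, in place of code of your own. Each camera call takes 0.05 s, during which the arm holds its last target. There are 200 camera calls.

## Working session

There is one attempt and no reset: what is moved stays moved. The work goes in short steps, Python scripts to look and compute and a tool call to move; the robot and the scene stay as the last step left them, time stands still between calls to the robot, and variables do not carry over. Pictures are saved under pics/ and viewed, at most 10 in all, crops included, and the job is handed in when it is done.

Besides the shell and the picture viewer there is one more tool, called after ">>>" by a JSON object that holds its "fn" and its "kwargs". jog_arm: Moves the arm, as the interface text tells. Its arguments: {"type":"object","properties":{"steps":{"type":"array"},"grip_force":{"type":"number"}},"required":["steps"]}

```bash
mkdir -p pics; ls
cat > h.py <<'E'
from station import ctrl
import numpy as np, cv2
def look(names, cams=("top","side"), save=None):
    out={}
    for c in cams:
        p=ctrl.get_image(c)
        if save: cv2.imwrite(f"pics/{save}_{c}.png",p["image"][:,:,::-1])
        for n in names:
            r=ctrl.landmark_of(n,p)
            print(c,n,[(np.round(d["at"],4).tolist(),round(d["conf"],2)) for d in r[:2]])
            if r: out[c,n]=np.array(r[0]["at"])
    return out
E
python3 - <<'E'
from h import *
look(["neck","nut_end","heel_end","bay","nut_cleat","heel_cleat","dog","fret_file","fret_rocker","sanding_block","nut_blank","wedge","fret_tin","fret_hammer"],save="a")
s=ctrl.sense();print(s)
E
```

```text
pics
top neck [([0.5298, 0.0418, -0.0012], 0.69)]
top nut_end [([0.5332, -0.1208, 0.0124], 0.65)]
top heel_end [([0.5308, 0.2152, 0.0122], 0.83)]
top bay [([0.6855, -0.0528, -0.0], 0.72)]
top nut_cleat [([0.608, -0.2283, 0.0187], 0.84), ([0.5355, -0.1194, 0.0121], 0.33)]
top heel_cleat [([0.6469, 0.1253, 0.0203], 0.91)]
top dog [([0.6019, -0.1906, 0.0249], 0.91)]
top fret_file [([0.5356, 0.4889, 0.0009], 0.95)]
top fret_rocker [([0.449, -0.3143, 0.0003], 0.61), ([0.6103, -0.2278, 0.0177], 0.52)]
top sanding_block [([0.6103, -0.4222, -0.002], 0.63), ([0.6425, 0.126, 0.0191], 0.34)]
top nut_blank [([0.7787, -0.0149, 0.0001], 0.67), ([0.3379, -0.1748, -0.0009], 0.59)]
top wedge [([0.4494, -0.3143, 0.0015], 0.45)]
top fret_tin [([0.7863, 0.1286, 0.0021], 0.71)]
top fret_hammer [([0.7917, -0.1928, 0.0021], 0.81)]
side neck [([0.5264, 0.0476, -0.0018], 0.94)]
side nut_end [([0.534, -0.1188, 0.0144], 0.58), ([0.5254, 0.045, -0.0016], 0.32)]
side heel_end [([0.5262, 0.2193, 0.0113], 0.92)]
side bay [([0.6856, -0.0521, 0.0021], 0.86)]
side nut_cleat [([0.6093, -0.2321, 0.0189], 0.79)]
side he
[... 497 characters left out ...]
0.0002], 0.72)]
{'time': 1.5, 'joints': array([-1.35499760e+00,  3.42015634e-01,  1.52412525e+00,  1.15357670e-05,
        1.27542859e+00, -1.45984176e-01]), 'qd': array([-0.0006737 ,  0.00012208, -0.00047368, -0.00025081, -0.00225917,
       -0.00020443]), 'tau': array([ 5.58176976e-05, -4.31129265e+01, -2.44479740e+01,  7.16732419e-02,
        4.82361380e-02,  3.48731561e-06]), 'eef_pos': array([ 0.18585106, -0.49100161,  0.24372356]), 'ee_rot': array([9.83684008e-01, 1.79904898e-01, 5.91920249e-06, 1.13887891e-05]), 'wrist_force': array([-0.02851509,  0.16409414, -0.91695492]), 'wrist_torque': array([0.07035919, 0.05239522, 0.00103452]), 'grasp_force': 0.0, 'opening': 0.09142985042884164}
```

View pics/a_top.png

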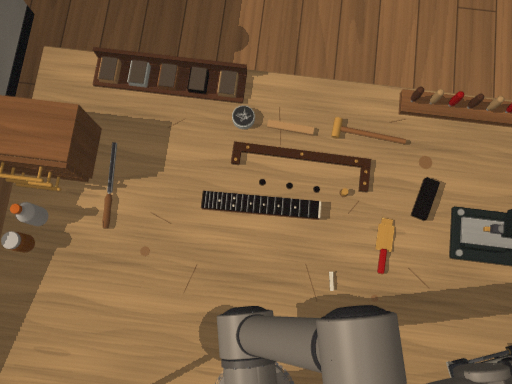

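View pics/a_side.png

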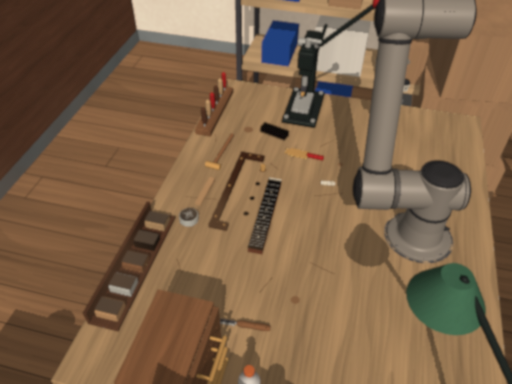

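The neck lies at about (203–322, 199–209) in the top view. It is nearly parallel to the bay fence at (237–370, 148–160), with the dog at (345, 192). The area around it is clear: the rocker is at (384, 245) and the nut blank at (332, 281). Next I fit the bay and neck frames.

```bash
cat >> h.py <<'E'
from scipy.spatial.transform import Rotation as R
import json
P={"bay":(0,0),"nut_cleat":(-.072,-.178),"heel_cleat":(-.04,.178),"dog":(-.082,-.136)}
N={"neck":(0,0),"nut_end":(0,-.17),"heel_end":(0,.17)}
def rigid(src,dst):
    s,d=np.array(src),np.array(dst); w=np.ones(len(s),bool)
    for _ in range(3):
        a,b=s[w]-s[w].mean(0),d[w]-d[w].mean(0)
        th=np.arctan2((a[:,0]*b[:,1]-a[:,1]*b[:,0]).sum(),(a*b).sum())
        M=np.array([[np.cos(th),-np.sin(th)],[np.sin(th),np.cos(th)]]); t=d[w].mean(0)-M@s[w].mean(0)
        e=np.linalg.norm(s@M.T+t-d,axis=1); w=e<max(.008,1.5*np.median(e))
    return t,th,np.median(e),w.sum()
def fit(model,n=2):
    s,d=[],[]
    for _ in range(n):
        for c in("top","side"):
            p=ctrl.get_image(c)
            for k in model:
                r=ctrl.landmark_of(k,p)
                if r and r[0]["conf"]>.4: s.append(model[k]);d.append(r[0]["at"][:2])
    return rigid(s,d)
def tobay(t,th):
    b=json.load(open("bay.json")); c,s_=np.cos(b[2]),np.sin(b[2]); v=np.array(t)-b[:2]
    return np.array([c*v[0]+s_*v[1],-s_*v[0]+c*v[1]]),th-b[2]
def toworld(p):
    b=json.load(open("bay.json")); c,s_=np.cos(b[2]),np.sin(b[2])
    return np.array([b[0]+c*p[0]-s_*p[1],b[1]+s_*p[0]+c*p[1]])
def state():
    s=ctrl.sense(); r=R.from_quat(s["ee_rot"]).as_matrix(); yaw=np.arctan2(r[1,0],r[0,0])
    b,by=tobay(s["eef_pos"][:2],yaw)
    print("t",round(s["time"],2),"tcp",np.round(s["eef_pos"],4),"yaw",round(yaw,4),"baytcp",np.round(b*1e3,1),"bayyaw",round(by,3),"F",np.round(s["wrist_force"],1),"open",round(s["opening"],3)); return s
def neck(n=1):
    t,th,e,k=fit(N,n); b,bt=tobay(t,th)
    print("neck world",np.round(t*1e3,1),round(th,4),"bay",np.round(b*1e3,1),"theta",round(bt,4),"err",round(e*1e3,1),k); return b,bt
def go(bx,by,z,bth):
    "normalised tool shift/turn to TCP at bay (bx,by) m, height z, tool yaw bth in bay frame"
    s=state(); r=R.from_quat(s["ee_rot"]).as_matrix(); b=json.load(open("bay.json"))
    w=np.append(toworld((bx,by)),z); goal=R.from_euler("z",b[2]+bth)*R.from_quat([1,0,0,0])
    print("world",np.round(w,4),"shift",np.round(r.T@(w-s["eef_pos"])/.2,3),"turn",np.round((R.from_matrix(r).inv()*goal).as_rotvec()/np.pi,4))
E
python3 - <<'E'
from h import *
t,th,e,k=fit(P,3); print(t,th,e,k); json.dump([*t,th],open("bay.json","w"))
b,bt=neck(3)
u=np.array([-np.sin(bt),np.cos(bt)]);n=np.array([-np.cos(bt),-np.sin(bt)])
q=b-.12*u+.075*n
go(q[0],q[1],.1,0)
E
```

```text
[ 0.68253487 -0.05220048] -0.009962929092877553 0.0035985397190949446 23
neck world [530.4  47.4] 0.0265 bay [-153.1   98.1] theta 0.0364 err 3.8 16
t 4.2 tcp [ 0.1859 -0.491   0.2437] yaw 0.3618 baytcp [-492.3 -443.7] bayyaw 0.372 F [ 0.1 -0.9 -0.3] open 0.092
world [ 0.4586 -0.0745  0.1   ] shift [ 2.012 -1.465  0.719] turn [ 0.     -0.      0.1183]
```

>>> {"fn": "jog_arm", "kwargs": {"steps": [[0.25,-0.18,0,0,0,0.03,1],[0.5,-0.36,0,0,0,0.06,1],[0.75,-0.54,0,0,0,0.09,1],[1,-0.73,0,0,0,0.1183,1],[1,-0.73,0,0,0,0.1183,1]], "grip_force": 20}}

```text
time: 4.82
eef_pos: [0.3228, -0.2804, 0.244]
ee_rot: [1.0, -0.002, 0.0, -0.0]
wrist_force: [-1.1, -0.0, 0.8]
opening: 0.0464
grasp_force: 0.0
```

```bash
python3 -c "
from h import *
go(-.228,-.022,.1,0)"
```

```text
t 4.83 tcp [ 0.3228 -0.2804  0.244 ] yaw -0.0047 baytcp [-357.4 -231.7] bayyaw 0.005 F [-1.1 -0.   0.8] open 0.046
world [ 0.4543 -0.0719  0.1   ] shift [ 0.652 -1.045  0.721] turn [-0.0001 -0.0002  0.0017]
```

>>> {"fn": "jog_arm", "kwargs": {"steps": [[0.16,-0.25,0.18,0,0,0,1],[0.32,-0.5,0.36,0,0,0,1],[0.49,-0.75,0.54,0,0,0,1],[0.65,-1.0,0.72,0,0,0,1],[0.65,-1.0,0.72,0,0,0,1]]}}

```text
time: 5.45
eef_pos: [0.4536, -0.0837, 0.098]
ee_rot: [1.0, -0.004, -0.001, -0.0]
wrist_force: [-0.4, -1.0, 0.4]
opening: 0.0008
grasp_force: 0.0
```

```bash
python3 -c "
from h import *
go(-.228,-.022,.024,0)"
```

```text
t 5.45 tcp [ 0.4536 -0.0837  0.098 ] yaw -0.0077 baytcp [-228.6  -33.8] bayyaw 0.002 F [-0.4 -1.   0.4] open 0.001
world [ 0.4543 -0.0719  0.024 ] shift [ 0.004 -0.059  0.37 ] turn [-0.0001  0.0006  0.0007]
```

>>> {"fn": "jog_arm", "kwargs": {"steps": [[0,-0.06,0.2,0,0,0,1],[0,-0.06,0.36,0,0,0,1],[0.05,-0.06,0.37,0,0,0,1],[0.12,-0.06,0.37,0,0,0,1],[0.19,-0.06,0.37,0,0,0,1]]}}

```text
time: 6.08
eef_pos: [0.4934, -0.0747, 0.0271]
ee_rot: [1.0, -0.005, 0.001, 0.001]
wrist_force: [-0.5, -1.1, -0.0]
opening: 0.0003
grasp_force: 0.0
```

>>> {"fn": "jog_arm", "kwargs": {"steps": [[0.05,0,0,0,0,0,1],[0.1,0,0,0,0,0,1],[0.15,0,0,0,0,0,1],[0.2,0,0,0,0,0,1],[0.22,0,0,0,0,0,1]]}}

```text
time: 6.7
eef_pos: [0.536, -0.0738, 0.0257]
ee_rot: [1.0, -0.005, 0.0, 0.0]
wrist_force: [-2.0, -0.3, 1.7]
opening: 0.0003
grasp_force: 0.9
```

```bash
python3 -c "
from h import *
neck();state()"
```

```text
neck world [549.9  49.8] 0.19 bay [-133.6  100.7] theta 0.2 err 3.6 5
t 7.1 tcp [ 0.5352 -0.0738  0.0257] yaw -0.0099 baytcp [-147.1  -23.1] bayyaw 0.0 F [ 0.2 -0.5 -0.8] open 0.0
```

>>> {"fn": "jog_arm", "kwargs": {"steps": [[0.04,0,0,0,0,0,1],[0.085,0,0,0,0,0,1],[0.085,0,0,0,0,0,1],[0,0,0,0,0,0,1],[-0.2,0,0,0,0,0,1]]}}

```text
time: 7.72
eef_pos: [0.4962, -0.0737, 0.0258]
ee_rot: [1.0, -0.005, 0.001, 0.0]
wrist_force: [-0.6, -0.8, 0.5]
opening: 0.0003
grasp_force: 0.0
```

```bash
python3 -c "
from h import *
b,t=neck(2)
u=np.array([-np.sin(t),np.cos(t)]);n=np.array([-np.cos(t),-np.sin(t)])
q=b+.049*n; go(q[0],q[1],.024,t)
p0=np.array([-.0754,-.0029]);nn=np.array([-.964,-.267]);print((b-p0)@nn)"
```

```text
neck world [559.5  52. ] 0.2779 bay [-124.1  103. ] theta 0.2878 err 3.1 10
t 8.53 tcp [ 0.4954 -0.0734  0.0257] yaw -0.0098 baytcp [-187.   -23.1] bayyaw 0.0 F [-0.4 -0.9  0.2] open 0.0
world [0.5124 0.0385 0.024 ] shift [ 0.079 -0.561  0.008] turn [ 0.      0.     -0.0916]
0.018669621263916737
```

>>> {"fn": "jog_arm", "kwargs": {"steps": [[-0.02,-0.2,0,0,0,-0.03,1],[0.02,-0.4,0.005,0,0,-0.06,1],[0.06,-0.56,0.005,0,0,-0.0916,1],[0.079,-0.56,0.005,0,0,-0.0916,1],[0.079,-0.56,0.005,0,0,-0.0916,1]]}}

```text
time: 9.15
eef_pos: [0.5124, 0.038, 0.0247]
ee_rot: [0.99, 0.138, 0.0, 0.0]
wrist_force: [0.3, -0.4, 0.0]
opening: 0.0006
grasp_force: 0.0
```

>>> {"fn": "jog_arm", "kwargs": {"steps": [[0.05,0,0,0,0,0,1],[0.09,0,0,0,0,0,1],[0.13,0,0,0,0,0,1],[0.16,0,0,0,0,0,1],[0.16,0,0,0,0,0,1]]}}

```text
time: 9.78
eef_pos: [0.5438, 0.0473, 0.0247]
ee_rot: [0.99, 0.138, 0.001, 0.0]
wrist_force: [0.5, -0.1, 0.7]
opening: 0.0005
grasp_force: 0.0
```

```bash
python3 -c "
from h import *
b,t=neck(2)
u=np.array([-np.sin(t),np.cos(t)]);n=np.array([-np.cos(t),-np.sin(t)])
print('nut fence corner',b-.17*u-.025*n)
q=b+.205*u; go(q[0],q[1],.024,t+np.pi/2);go(q[0],q[1],.024,t-np.pi/2)
p0=np.array([-.0754,-.0029]);nn=np.array([-.964,-.267]);print((b-p0)@nn); print(ctrl.sense()['joints'])"
```

```text
neck world [578.6  57. ] 0.2739 bay [-105.   108.2] theta 0.2838 err 1.7 9
nut fence corner [-0.03337114 -0.04803393]
t 10.57 tcp [0.543  0.0472 0.0247] yaw 0.2779 baytcp [-140.5   98. ] bayyaw 0.288 F [ 0.4 -0.4  0.2] open 0.0
world [0.5232 0.2544 0.024 ] shift [ 0.189 -1.023  0.003] turn [ 0.      0.     -0.4987]
t 10.57 tcp [0.543  0.0472 0.0247] yaw 0.2779 baytcp [-140.5   98. ] bayyaw 0.288 F [ 0.4 -0.4  0.2] open 0.0
world [0.5232 0.2544 0.024 ] shift [ 0.189 -1.023  0.003] turn [ 0.     -0.      0.5013]
-0.00114295181345489
[-5.38641258e-02  6.45268553e-01  1.71200644e+00 -1.63150860e-04
  7.84294752e-01  1.23913940e+00]
```

>>> {"fn": "jog_arm", "kwargs": {"steps": [[-0.15,0,-0.1,0,0,-0.03,1],[-0.15,-0.25,-0.25,0,0,-0.085,1],[-0.1,-0.5,-0.25,0,0,-0.14,1],[0.05,-0.75,-0.25,0,0,-0.195,1],[0.189,-1.0,-0.25,0,0,-0.25,1]]}}

```text
time: 11.2
eef_pos: [0.5248, 0.2517, 0.0751]
ee_rot: [0.861, 0.509, 0.0, 0.0]
wrist_force: [2.0, -0.9, 0.6]
opening: 0.0001
grasp_force: 0.0
```

```bash
python3 -c "
from h import *
go(-.1624,.305,.024,.2838+np.pi/2)"
```

```text
t 11.2 tcp [0.5248 0.2517 0.0751] yaw 1.0688 baytcp [-160.7  302.3] bayyaw 1.079 F [ 2.  -0.9  0.6] open 0.0
world [0.5232 0.2544 0.024 ] shift [ 0.008 -0.014  0.256] turn [ 3.00e-04 -1.00e-04 -2.47e-01]
```

>>> {"fn": "jog_arm", "kwargs": {"steps": [[0.008,-0.014,0,0,0,-0.055,1],[0.008,-0.014,0,0,0,-0.11,1],[0.008,-0.014,0.05,0,0,-0.165,1],[0.008,-0.014,0.15,0,0,-0.22,1],[0.008,-0.014,0.256,0,0,-0.247,1]]}}

```text
time: 11.82
eef_pos: [0.5229, 0.2528, 0.0231]
ee_rot: [0.605, 0.797, 0.0, 0.0]
wrist_force: [-0.5, 0.4, 0.2]
opening: 0.0006
grasp_force: 0.0
```

```bash
python3 -c "
from h import *
b,t=neck(1)
u=np.array([-np.sin(t),np.cos(t)]);q=b+.205*u; go(q[0],q[1],.024,t+np.pi/2)"
```

```text
neck world [579.5  56.4] 0.2607 bay [-104.1  107.6] theta 0.2706 err 2.6 3
t 12.22 tcp [0.5234 0.2529 0.0245] yaw 1.8384 baytcp [-162.2  303.5] bayyaw 1.848 F [0.  0.1 0.1] open 0.0
world [0.5267 0.2545 0.024 ] shift [0.003 0.018 0.002] turn [ 0.0005 -0.      0.0022]
```

>>> {"fn": "jog_arm", "kwargs": {"steps": [[-0.1,0,0,0,0,0,1],[-0.17,0,0,0,0,0,1],[-0.24,0,0,0,0,0,1],[-0.31,0,0,0,0,0,1],[-0.38,0,0,0,0,0,1]]}}

```text
time: 12.85
eef_pos: [0.5432, 0.1784, 0.0235]
ee_rot: [0.606, 0.795, -0.0, -0.0]
wrist_force: [-0.4, 1.8, 2.6]
opening: 0.0005
grasp_force: 1.4
```

```bash
python3 -c "
from h import *
b,t=neck(2);state()
u=np.array([-np.sin(t),np.cos(t)]);n=np.array([-np.cos(t),-np.sin(t)])
print('nut corners',b-.17*u-.025*n,b-.17*u+.025*n, 'dog-gap',(toworld((-.082,-.136))*0+np.array([-.082,-.136])-b)@n-.035,'fence at home',b-u*((b[1]-.0029)/u[1]))"
```

```text
neck world [592.1   2.6] 0.2665 bay [-91.   53.9] theta 0.2765 err 2.0 6
t 13.65 tcp [0.5429 0.1795 0.0235] yaw 1.8395 baytcp [-141.9  230.3] bayyaw 1.849 F [ 0.1 -0.  -0.1] open 0.0
nut corners [-0.02053604 -0.10282229] [-0.06863703 -0.11647126] dog-gap 0.008186383220991342 fence at home [-0.0765224  0.0029   ]
```

>>> {"fn": "jog_arm", "kwargs": {"steps": [[-0.05,0,0,0,0,0,1],[-0.11,0,0,0,0,0,1],[-0.17,0,0,0,0,0,1],[-0.22,0,0,0,0,0,1],[-0.26,0,0,0,0,0,1]]}}

```text
time: 14.28
eef_pos: [0.5569, 0.1284, 0.0235]
ee_rot: [0.606, 0.795, -0.0, -0.0]
wrist_force: [-0.9, 1.8, 0.5]
opening: 0.0006
grasp_force: 0.8
```

```bash
python3 -c "
from h import *
look([],('top',),'b')
b,t=neck(2);state()
u=np.array([-np.sin(t),np.cos(t)]);n=np.array([-np.cos(t),-np.sin(t)])
print('nut corners',b-.17*u-.025*n,b-.17*u+.025*n, 'dog-gap',(np.array([-.082,-.136])-b)@n-.035,'heel',b+.17*u-.025*n)
im=cv2.imread('pics/b_top.png');cv2.imwrite('pics/b_crop.png',cv2.resize(im[120:240,200:400],None,fx=4,fy=4,interpolation=cv2.INTER_CUBIC))"
```

```text
neck world [604.5 -47.4] 0.2744 bay [-78.1   4.1] theta 0.2844 err 4.9 4
t 15.12 tcp [0.5567 0.1293 0.0235] yaw 1.8394 baytcp [-127.6  180.2] bayyaw 1.849 F [-0.2 -0.2 -0.1] open 0.0
nut corners [-0.00642028 -0.15209016] [-0.05441183 -0.16611911] dog-gap 0.008029197374306907 heel [-0.10181712  0.17425237]
```

View pics/b_crop.png

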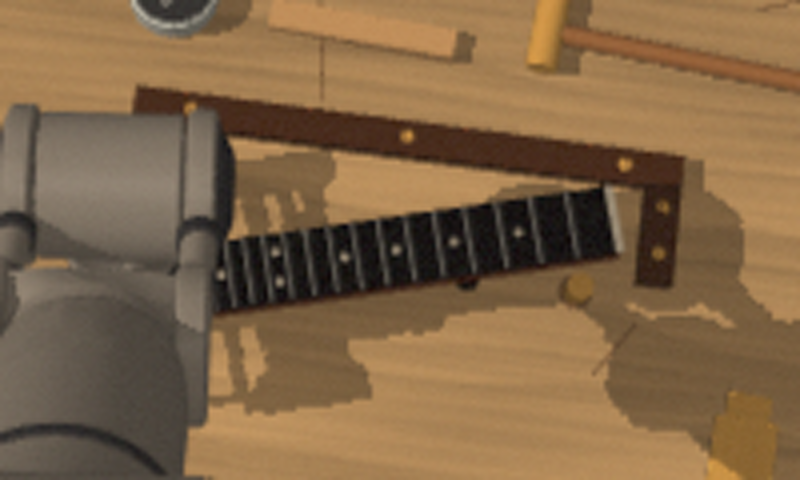

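>>> {"fn": "jog_arm", "kwargs": {"steps": [[-0.012,0,0,0,0,0,1],[-0.025,0,0,0,0,0,1],[-0.025,0,0,0,0,0,1],[0.15,0,0,0,0,0,1],[0.15,-0.2,-0.25,0,0,0,1]]}}

```text
time: 15.75
eef_pos: [0.5091, 0.1488, 0.0679]
ee_rot: [0.605, 0.796, -0.003, -0.003]
wrist_force: [0.3, 0.3, 1.1]
opening: 0.0005
grasp_force: 0.0
```

```bash
python3 -c "
from h import *
b,t=neck(2)
u=np.array([-np.sin(t),np.cos(t)]);n=np.array([-np.cos(t),-np.sin(t)])
q=b+.13*u+.055*n; go(q[0],q[1],.075,0.15)"
```

```text
neck world [606.9 -50.8] 0.2612 bay [-75.6   0.6] theta 0.2712 err 3.8 11
t 16.55 tcp [0.5111 0.1478 0.0721] yaw 1.8392 baytcp [-173.4  198.3] bayyaw 1.849 F [0.3 0.5 0.3] open 0.0
world [0.5202 0.0605 0.075 ] shift [-0.433 -0.072 -0.014] turn [-0.000e+00  1.000e-04  5.409e-01]
```

>>> {"fn": "jog_arm", "kwargs": {"steps": [[-0.1,-0.12,0,0,0,0.055,1],[-0.2,-0.12,0,0,0,0.11,1],[-0.3,-0.12,0,0,0,0.165,1],[-0.43,-0.12,0,0,0,0.22,1],[-0.43,-0.09,0,0,0,0.27,1]]}}

```text
time: 17.18
eef_pos: [0.517, 0.0586, 0.0724]
ee_rot: [0.882, 0.472, 0.0, 0.0]
wrist_force: [1.1, 1.1, -0.6]
opening: 0.0003
grasp_force: 0.0
```

```bash
python3 -c "
from h import *
go(-.163,.11,.024,0.12)"
```

```text
t 17.18 tcp [0.517  0.0586 0.0724] yaw 0.9835 baytcp [-166.6  109.1] bayyaw 0.993 F [ 1.1  1.1 -0.6] open 0.0
world [0.5206 0.0594 0.024 ] shift [0.014 0.013 0.242] turn [ 1.00e-04 -0.00e+00  2.78e-01]
```

>>> {"fn": "jog_arm", "kwargs": {"steps": [[0,0,0,0,0,0.058,1],[0,0,0,0,0,0.116,1],[0,0,0.06,0,0,0.174,1],[0,0,0.15,0,0,0.232,1],[0,0,0.242,0,0,0.278,1]]}}

```text
time: 17.8
eef_pos: [0.5168, 0.0601, 0.0236]
ee_rot: [0.998, 0.056, 0.0, 0.0]
wrist_force: [-1.0, 0.3, -0.2]
opening: 0.0007
grasp_force: 0.0
```

```bash
python3 -c "
from h import *
b,t=neck(1)
go(-.07,.13,.024,0)"
```

```text
neck world [605.9 -50.5] 0.2731 bay [-76.6   1. ] theta 0.283 err 2.5 5
t 18.2 tcp [0.5171 0.0601 0.0247] yaw 0.1191 baytcp [-166.5  110.7] bayyaw 0.129 F [-0.3  0.3  0.3] open 0.001
world [0.6138 0.0785 0.024 ] shift [ 0.491 -0.034  0.004] turn [ 0.0001 -0.0005  0.0411]
```

>>> {"fn": "jog_arm", "kwargs": {"steps": [[0.1,-0.007,0,0,0,0.008,1],[0.17,-0.012,0,0,0,0.015,1],[0.24,-0.016,0,0,0,0.02,1],[0.3,-0.02,0,0,0,0.025,1],[0.36,-0.025,0,0,0,0.03,1]]}}

```text
time: 18.82
eef_pos: [0.588, 0.0736, 0.0242]
ee_rot: [1.0, 0.012, 0.0, 0.0]
wrist_force: [-0.2, -0.1, 0.9]
opening: 0.0008
grasp_force: 0.6
```

```bash
python3 -c "
from h import *
b,t=neck(2)
u=np.array([-np.sin(t),np.cos(t)]);n=np.array([-np.cos(t),-np.sin(t)])
print('nut corners',b-.17*u-.025*n,b-.17*u+.025*n, 'dog-gap',(np.array([-.082,-.136])-b)@n-.035,'heel',b+.17*u-.025*n)
go(-.07,.12,.024,0)"
```

```text
neck world [629.2 -50.9] 0.0322 bay [-53.4   0.8] theta 0.0421 err 1.6 7
nut corners [-0.02123599 -0.16804177] [-0.07119162 -0.17014759] dog-gap -0.000639389728832207 heel [-0.03555559  0.17165655]
t 19.62 tcp [0.5875 0.0735 0.0239] yaw 0.0234 baytcp [-96.3 124.8] bayyaw 0.033 F [-0.2  0.1  0. ] open 0.0
world [0.6137 0.0685 0.024 ] shift [ 0.131  0.028 -0.   ] turn [ 0.     -0.      0.0106]
```

>>> {"fn": "jog_arm", "kwargs": {"steps": [[-0.1,0,0,0,0,0,1],[-0.08,0.25,0,0,0,0.005,1],[-0.05,0.52,0,0,0,0.0106,1],[-0.03,0.52,0,0,0,0.0106,1],[0,0.52,0,0,0,0.0106,1]]}}

```text
time: 20.25
eef_pos: [0.5899, -0.0302, 0.0238]
ee_rot: [1.0, -0.005, -0.0, -0.0]
wrist_force: [-0.5, -1.3, -0.0]
opening: -0.0
grasp_force: 0.0
```

```bash
python3 -c "
from h import *
go(-.0595,.02,.024,0)"
```

```text
t 20.25 tcp [ 0.5899 -0.0302  0.0238] yaw -0.0106 baytcp [-92.8  21.1] bayyaw -0.001 F [-0.5 -1.3 -0. ] open -0.0
world [ 0.6232 -0.0316  0.024 ] shift [ 0.167  0.005 -0.001] turn [-0.0001  0.0002 -0.0002]
```

>>> {"fn": "jog_arm", "kwargs": {"steps": [[0.03,0,0,0,0,0,1],[0.06,0,0,0,0,0,1],[0.09,0,0,0,0,0,1],[0.12,0,0,0,0,0,1],[0.15,0,0,0,0,0,1]]}}

```text
time: 20.88
eef_pos: [0.6203, -0.0306, 0.0238]
ee_rot: [1.0, -0.005, -0.0, 0.0]
wrist_force: [-1.8, -0.0, 0.3]
opening: 0.0004
grasp_force: 0.9
```

>>> {"fn": "jog_arm", "kwargs": {"steps": [[0.005,0,0,0,0,0,1],[0.01,0,0,0,0,0,1],[0.015,0,0,0,0,0,1],[0.02,0,0,0,0,0,1],[0.02,0,0,0,0,0,1]]}}

```text
time: 21.5
eef_pos: [0.6213, -0.0308, 0.0238]
ee_rot: [1.0, -0.005, -0.003, -0.0]
wrist_force: [-11.6, -0.9, 7.8]
opening: 0.0005
grasp_force: 5.8
```

```bash
python3 -c "
from h import *
state();b,t=neck(2);state()"
```

```text
t 21.5 tcp [ 0.6213 -0.0308  0.0238] yaw -0.0097 baytcp [-61.5  20.8] bayyaw 0.0 F [-11.6  -0.9   7.8] open 0.0
neck world [657.9 -53.6] -0.0148 bay [-24.6  -1.6] theta -0.0048 err 2.1 7
t 22.3 tcp [ 0.6213 -0.0307  0.0239] yaw -0.0097 baytcp [-61.5  20.9] bayyaw 0.0 F [-12.1  -0.5   8. ] open 0.0
```

>>> {"fn": "jog_arm", "kwargs": {"steps": [[-0.03,0,0,0,0,0,1],[-0.15,0,0,0,0,0,1],[-0.4,0,-0.1,0,0,0,1],[-0.65,0,-0.3,0,0,0,1],[-0.9,0,-0.5,0,0,0,1]]}}

```text
time: 22.92
eef_pos: [0.4454, -0.0291, 0.1229]
ee_rot: [1.0, -0.005, 0.001, 0.0]
wrist_force: [0.8, -0.2, 1.3]
opening: 0.0005
grasp_force: 0.0
```

```bash
python3 -c "
from h import *
look([],('top',),'c')
b,t=neck(2);state()
im=cv2.imread('pics/c_top.png');cv2.imwrite('pics/c_crop.png',cv2.resize(im[130:220,220:400],None,fx=4.4,fy=4.4,interpolation=cv2.INTER_CUBIC))"
```

```text
neck world [656.4 -52.7] -0.0216 bay [-26.1  -0.8] theta -0.0117 err 3.3 10
t 23.77 tcp [ 0.4464 -0.029   0.1219] yaw -0.0098 baytcp [-236.4   20.9] bayyaw 0.0 F [0.3 0.3 0.7] open 0.0
```

View pics/c_crop.png

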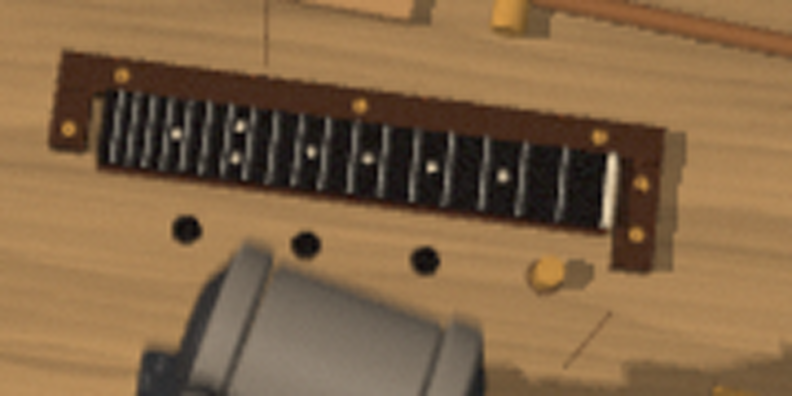

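The neck lies between the cleats and looks flush, with its edge running from (108, 92) to (610, 152). The small angle estimate is within noise, but one light press near each end will settle it.

```bash
python3 -c "
from h import *
go(-.075,-.085,.024,0)"
```

```text
t 23.77 tcp [ 0.4464 -0.029   0.1219] yaw -0.0098 baytcp [-236.4   20.9] bayyaw 0.0 F [0.3 0.3 0.7] open 0.0
world [ 0.6067 -0.1364  0.024 ] shift [0.807 0.529 0.489] turn [0.     0.0001 0.    ]
```

>>> {"fn": "jog_arm", "kwargs": {"steps": [[0.2,0.26,0.12,0,0,0,1],[0.4,0.529,0.25,0,0,0,1],[0.6,0.529,0.4,0,0,0,1],[0.72,0.529,0.489,0,0,0,1],[0.8,0.529,0.489,0,0,0,1]]}}

```text
time: 24.4
eef_pos: [0.6052, -0.1363, 0.0217]
ee_rot: [1.0, -0.005, -0.002, -0.001]
wrist_force: [0.6, 0.0, 0.5]
opening: 0.0003
grasp_force: 0.0
```

>>> {"fn": "jog_arm", "kwargs": {"steps": [[0.03,0,0,0,0,0,1],[0.055,0,0,0,0,0,1],[0.07,0,0,0,0,0,1],[0.08,0,0,0,0,0,1],[0.085,0,0,0,0,0,1]]}}

```text
time: 25.02
eef_pos: [0.6202, -0.1365, 0.0244]
ee_rot: [1.0, -0.005, -0.002, -0.0]
wrist_force: [-9.8, -1.3, 8.4]
opening: 0.0006
grasp_force: 5.0
```

```bash
python3 -c "
from h import *
state()"
```

```text
t 25.02 tcp [ 0.6202 -0.1365  0.0244] yaw -0.0096 baytcp [-61.5 -84.9] bayyaw 0.0 F [-9.8 -1.3  8.4] open 0.001
```

>>> {"fn": "jog_arm", "kwargs": {"steps": [[-0.03,0,0,0,0,0,1],[-0.15,0,0,0,0,0,1],[-0.4,0,-0.1,0,0,0,1],[-0.65,0,-0.3,0,0,0,1],[-0.9,0,-0.6,0,0,0,1]]}}

```text
time: 25.65
eef_pos: [0.451, -0.1344, 0.1316]
ee_rot: [1.0, -0.005, -0.001, -0.0]
wrist_force: [-0.3, -0.7, 0.9]
opening: 0.0003
grasp_force: 0.0
```

```bash
python3 -c "
from h import *
b,t=neck(3);look([],('top',),'d')
im=cv2.imread('pics/d_top.png');cv2.imwrite('pics/d_crop.png',cv2.resize(im[130:220,220:400],None,fx=4.4,fy=4.4,interpolation=cv2.INTER_CUBIC))"
```

```text
neck world [656.6 -52.7] -0.0145 bay [-26.   -0.8] theta -0.0046 err 3.0 17
```

View pics/d_crop.png

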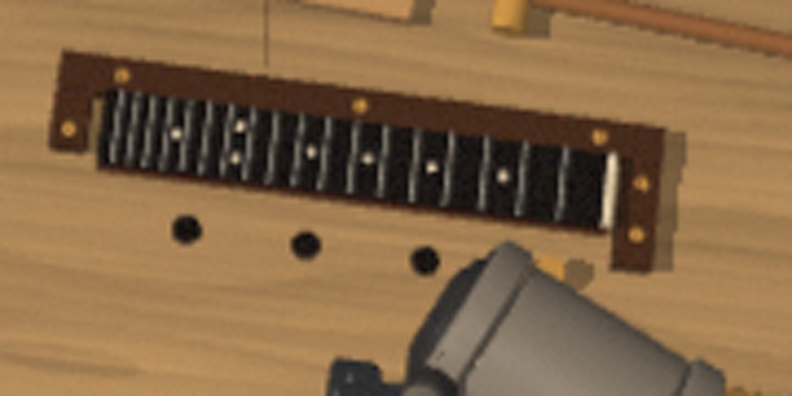

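The neck lies flush along the fence, its edge unchanged by the second press, with clearance at both cleats. The hand is clear and the tools in view have not moved.

```bash
python3 -c "
from station import ctrl
print(ctrl.finish_job())"
```

```text
the job is handed in; nothing more can be done
None
```

I pushed the neck nut end first behind the dog, swung the heel in, and it now lies flush along the back fence between the cleats with the hand clear; the job is handed in, at about 27 s.

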